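Register the specimen carriers on the microscope stage and open their caps

ROBOT

A 7-joint arm with a two-finger parallel gripper is mounted at the origin on the work surface. World frame = base frame: x ahead of the robot, y to its left, z up, the work surface at z = 0. Lengths are in m, angles in rad, forces in N, time in s.
With the tool pointing down it reaches from about 0.425 to 0.95 m from the base axis. Payload 16.7 kg.
Tool frame: the origin (TCP) lies midway between the tips of the shut fingers; the grasp point (between the pads) lies 19 mm behind it (bot.hold_point_z is the distance from the TCP to the grasp point, in m); z points along the fingers, y is the line along which they close (so a half turn about z gives the same grasp; the last joint's range is limited). The gripper opens to 94 mm and grips with 3 to 60 N. Pads are 16 mm wide; open, the fingers measure 119 mm over their backs; the gripper's body (75 mm by 177 mm) begins 78 mm behind the grasp point.
Start: joints at [1.05, 0.426, 0.074, 1.606, -0.034, 1.111, -0.067], TCP at [0.245, -0.629, 0.205] pointing down, gripper open.
Joint ranges: [-2.85, 2.85], [-0.5, 2.14], [-1.23, 1.37], [0.21, 2.46], [-1.02, 4.16], [0.16, 2.05], [-2.73, 2.73]. Speed limits (rad/s): [1.89, 1.89, 2.39, 2.39, 3.01, 3.01, 3.01].

INTERFACE

Orientations are given as a rotation vector (axis times angle).
In Python, from cell import bot, imaging gives the robot as it stands.
- The arm moves only by the shell command python3 -m handwheel 'ROWS'. ROWS is a JSON object of lists of equal length, an entry for each row: "travel": the shift along the tool's x, y, z in mm, a list of three; "turn": the turn, a rotation vector about the tool's x, y, z in rad, a list of three; "gripper": the closure, from 0 (fully open) to 1 (shut). A call has 1 to 8 rows; each row is the pose to reach, as a shift and turn from the pose commanded when the call began, along the tool's axes at that moment; what a row does not reach only later rows make up. A row lasts 1/10 s, in which the tool goes at most 50 mm and 8.59 degrees, less where a joint would pass 70% of its speed; a pose out of reach is approached as far as the arm can. A call with a gripper value outside its range is refused whole. The fingers move at their own pace and stop on an object; the grip force is fixed at half the most. Time passes only in rows, so rows that repeat a pose let the fingers close. It gives the time, the measured TCP pose, the force, the opening and the grip force at its end, in the units of the state.
- bot.get_obs(): the state, without advancing time (a new reading comes with each control period).
- imaging.grab_frame(name): name is "side" or "top" or "wrist"; returns a dict with "image" (400x640x3 uint8, red, green, blue), "fovy" (degrees; the focal length in pixels is half the picture's height over the tangent of half this angle, whatever the lens; pixels are square), "cx", "cy" (the principal point, pixels), "R" (3x3) and "t" (3): a world point X has camera coordinates R X + t. Camera axes: x right, y down, z forward; pixel columns grow to the right and rows downward; lengths in m; the calibration is good to about 2 mm. A picture is of the moment at which its call begins. There is no depth.
- bot.finish_job(): hands the job in; it is judged then, once.
The state is a dict: "time_s": time; "qpos": joint angles; "qvel": joint speeds; "joint_efforts": joint torques, N m; "eef_pos": TCP position; "eef_rot": TCP orientation; "contact_force": force on the tool from outside, world axes, zero at the start; "moment": the same for the moment, N m; "gripper_width": opening from 0.0 (shut) to 1.0 (fully open); "grasp_force": force on a finger pad.
Only numpy, scipy, OpenCV 4.12 (cv2) and the standard library are available. Lean on these libraries where they do the work, as an engineer would, in place of code of your own. Each camera call takes 0.05 s, during which the arm holds its last target. There are 200 camera calls.

TASK

Get the specimens ready for the scanning probe microscope: first take the black detector head that was left on the stage and stand it upright in the blue tray. Then, with their caps still closed, set every specimen carrier there is squarely into a bay of the stage, one to a bay, pushed right up against both the rail and that bay's red stop. When all of them stand so, pull every cap fully up to its stop and leave it up, the carriers still tight in their corners; don't disturb the jar, the dish or the screwdriver.

Things in the scene. Friction and masses are not known exactly. Their poses are not given: they have to be found in the camera images.
- stage: Fixed aluminium plate, 134 mm (x) by 330 mm (y), 8 mm thick; origin at its underside's centre. A dark rail, 10 mm thick, 14 mm high, runs along its +x (far) edge. Four red stops, 16 (x) by 8 (y) by 14 mm high, stand against the rail, one at the +y side of each bay. Bays are 82 mm apart along y, marked black. A carrier in a bay touches the rail with its +x end, the stop with its +y side.
- bay1 (a point): Bay 1 (bay 1 at the stage's +y end, bay 4 at its -y end): where the origin of a carrier lies when it touches rail and stop, on the stage's top face; axes as the stage. Rail face 32 mm away along +x, stop face 22 mm along +y; 30 mm are free between the carrier's -y side and the next bay's stop. Any carrier may use any bay.
- bay2 (a point): Bay 2 (bay 1 at the stage's +y end, bay 4 at its -y end): where the origin of a carrier lies when it touches rail and stop, on the stage's top face; axes as the stage. Rail face 32 mm away along +x, stop face 22 mm along +y; 30 mm are free between the carrier's -y side and the next bay's stop. Any carrier may use any bay.
- bay3 (a point): Bay 3 (bay 1 at the stage's +y end, bay 4 at its -y end): where the origin of a carrier lies when it touches rail and stop, on the stage's top face; axes as the stage. Rail face 32 mm away along +x, stop face 22 mm along +y; 30 mm are free between the carrier's -y side and the next bay's stop. Any carrier may use any bay.
- bay4 (a point): Bay 4 (bay 1 at the stage's +y end, bay 4 at its -y end): where the origin of a carrier lies when it touches rail and stop, on the stage's top face; axes as the stage. Rail face 32 mm away along +x, stop face 22 mm along +y; 30 mm are free between the carrier's -y side and the next bay's stop. Any carrier may use any bay.
- carrier1: Loose steel specimen carrier, a block 64 mm (x) by 44 mm (y) by 22 mm high, about 0.45 kg (0.4 to 0.55), with a round blue cap on its centre. Origin at the centre of the block's underside, z up; the same when turned half round. It takes 4 to 7 N to slide on the stage. Three or all four of the carriers are present.
- cap1 (a joint): Height of carrier 1's blue cap above its closed place, m: 0 closed, 0.014 fully up at its stop, with an orange sleeve showing below it. It slides straight up along the carrier's z, cannot come off, stays where it is left and takes about 2 N to move, less than the carrier's weight; pulled on beyond its stop it lifts the carrier.
- cap1_top (a point): Centre of the top face of the blue cap of carrier 1; the cap is 30 mm across and 20 mm high. When closed its top is 42.5 mm above the carrier's underside.
- carrier2: Loose steel specimen carrier, a block 64 mm (x) by 44 mm (y) by 22 mm high, about 0.45 kg (0.4 to 0.55), with a round green cap on its centre. Origin at the centre of the block's underside, z up; the same when turned half round. It takes 4 to 7 N to slide on the stage. Three or all four of the carriers are present.
- cap2 (a joint): Height of carrier 2's green cap above its closed place, m: 0 closed, 0.014 fully up at its stop, with an orange sleeve showing below it. It slides straight up along the carrier's z, cannot come off, stays where it is left and takes about 2 N to move, less than the carrier's weight; pulled on beyond its stop it lifts the carrier.
- cap2_top (a point): Centre of the top face of the green cap of carrier 2; the cap is 30 mm across and 20 mm high. When closed its top is 42.5 mm above the carrier's underside.
- carrier3: Loose steel specimen carrier, a block 64 mm (x) by 44 mm (y) by 22 mm high, about 0.45 kg (0.4 to 0.55), with a round yellow cap on its centre. Origin at the centre of the block's underside, z up; the same when turned half round. It takes 4 to 7 N to slide on the stage. Three or all four of the carriers are present.
- cap3 (a joint): Height of carrier 3's yellow cap above its closed place, m: 0 closed, 0.014 fully up at its stop, with an orange sleeve showing below it. It slides straight up along the carrier's z, cannot come off, stays where it is left and takes about 2 N to move, less than the carrier's weight; pulled on beyond its stop it lifts the carrier.
- cap3_top (a point): Centre of the top face of the yellow cap of carrier 3; the cap is 30 mm across and 20 mm high. When closed its top is 42.5 mm above the carrier's underside.
- carrier4: Loose steel specimen carrier, a block 64 mm (x) by 44 mm (y) by 22 mm high, about 0.45 kg (0.4 to 0.55), with a round white cap on its centre. Origin at the centre of the block's underside, z up; the same when turned half round. It takes 4 to 7 N to slide on the stage. Three or all four of the carriers are present.
- cap4 (a joint): Height of carrier 4's white cap above its closed place, m: 0 closed, 0.014 fully up at its stop, with an orange sleeve showing below it. It slides straight up along the carrier's z, cannot come off, stays where it is left and takes about 2 N to move, less than the carrier's weight; pulled on beyond its stop it lifts the carrier.
- cap4_top (a point): Centre of the top face of the white cap of carrier 4; the cap is 30 mm across and 20 mm high. When closed its top is 42.5 mm above the carrier's underside.
- head: Loose black detector head, a box 64 mm (x) by 40 mm (y) by 28 mm high with a metal barrel 22 mm across standing another 14 mm up from its centre, 0.3 kg; origin at the centre of its underside. At the start it is left standing on the stage, in the way of the bays.
- tray: Fixed open blue tray, 150 mm (x) by 140 mm (y) outside, 26 mm high, walls and floor 4 mm thick, lined in grey; origin at the centre of its underside.
- jar: Bystander: amber jar with a white lid, 40 mm across, 55 mm high; origin at the centre of its underside.
- driver: Bystander: screwdriver 150 mm long lying on the bench near the robot; origin under its middle, handle to its -x.
- dish: Bystander: shallow white dish, 68 mm across, 22 mm high; origin at the centre of its underside.
Things that resemble listed ones, but are neither listed nor needed, are in the scene too. Leave any pink or purple look-alike of the carrier3 alone.

How it is judged:
By the outcome, as a careful person would: the job done as asked, in the order asked, and still so for the second after the job is handed in, with the robot touching nothing.
Of carrier1, carrier2, carrier3, carrier4 only 3 to 4 are there at a start; the rules pass over those that are not, and their reading is None.
At some moment in a run one of carrier1, carrier2, carrier3, carrier4, head may be knocked a few centimetres aside while the robot is not near it.
It also fails if it takes over 210 s, if anything falls off the work surface, if the arm or the gripper's body presses on something with over 40 N, if the wrist force passes 120 N, or if a joint passes its speed limit or range.

## Working session

There is one attempt and no reset: what is moved stays moved. The work goes in short steps, Python scripts to look and compute and a shell command to move; the robot and the scene stay as the last step left them, time stands still between calls to the robot, and variables do not carry over. Pictures are saved under pics/ and viewed, at most 14 in all, crops included, and the job is handed in when it is done.

```bash
ls; mkdir -p pics; python3 - <<'E'
from cell import bot, imaging
import cv2
o=bot.get_obs(); print(o, bot.hold_point_z)
for n in("top","side"):
    f=imaging.grab_frame(n); print(n,f["fovy"],f["cx"],f["cy"],f["R"],f["t"])
    cv2.imwrite(f"pics/{n}0.png",f["image"][:,:,::-1])
E
```

```text
pics
{'time_s': 0.0, 'qpos': array([ 1.04952061,  0.42675543,  0.0738447 ,  1.60658942, -0.0340943 ,
        1.11083218, -0.0671202 ]), 'qvel': array([ 1.73048412e-03,  1.20256690e-03,  2.89364496e-04,  1.06120256e-05,
        3.20800196e-04, -6.56174753e-05,  8.87113596e-04]), 'joint_efforts': array([-5.08578196e-04, -9.35817719e+01,  3.66710275e+00, -4.54183388e+01,
       -4.88191412e-02,  2.01792590e-02,  9.67086498e-05]), 'eef_pos': array([ 0.24501867, -0.62848314,  0.20476758]), 'eef_rot': array([-3.08622592e+00, -5.80323450e-01,  5.40772229e-04]), 'contact_force': array([ 0.92940853, -0.41191115,  0.1275886 ]), 'moment': array([ 0.02975482,  0.0005258 , -0.00927783]), 'grasp_force': 0.0, 'gripper_width': 0.9981360429772284} 0.0188
top 47.82112877800755 325.85840153202196 194.78332102728152 [[-1.67629741e-02 -9.99859395e-01 -4.38715273e-04]
 [-9.91315179e-01  1.66769640e-02 -1.30445756e-01]
 [ 1.30434731e-01 -1.75175372e-03 -9.91455351e-01]] [-0.03608568  0.52984693  1.4616678 ]
side 48.98403086697386 318.1747873690315 204.73168661497132 [[-0.91128737 -0.41111369 -0.0232564 ]
 [-0.23856816  0.57316469 -0.78394354]
 [ 0.33561966 -0.70884961 -0.62039638]] [0.49639369 0.2183422  0.96856494]
```

View pics/top0.png

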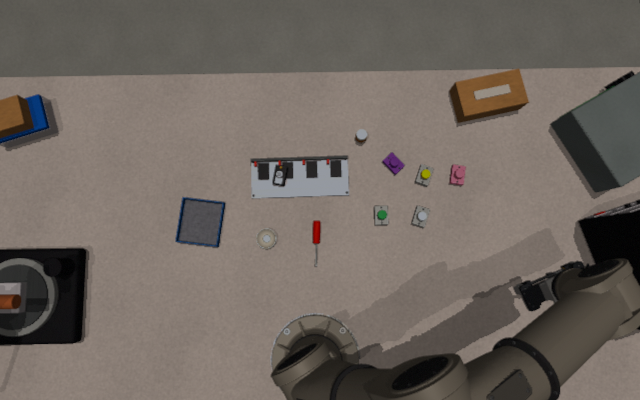

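View pics/side0.png

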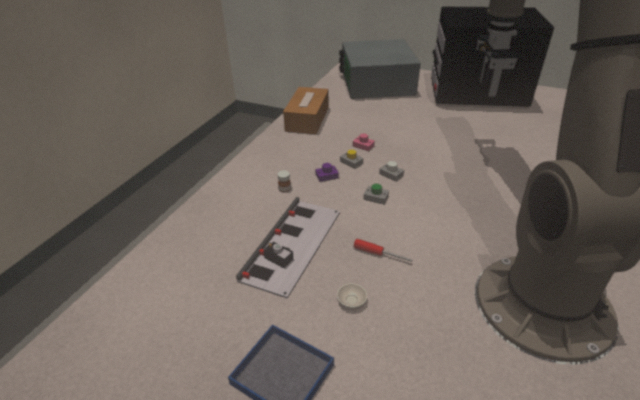

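The top view shows the stage (250–348, 157–198) with the head at (280,175). The tray is at (201,222), the dish at (267,239), the driver at (316,240) and the jar at (361,135). The carriers are green (382,215), white (421,216) and yellow (425,175). Purple and pink are decoys, and I see no blue carrier. Next I'll enlarge a crop.

```bash
cat > h.py <<'E'
import numpy as np, cv2
from cell import bot, imaging
from scipy.spatial.transform import Rotation as Ro
def K(f):
    F=200/np.tan(np.radians(f["fovy"])/2); return F
def ray(f,u,v,z):
    F=K(f); d=f["R"].T@np.array([(u-f["cx"])/F,(v-f["cy"])/F,1]); c=-f["R"].T@f["t"]
    return c+d*(z-c[2])/d[2]
def proj(f,X):
    p=f["R"]@np.array(X)+f["t"]; return f["cx"]+K(f)*p[0]/p[2], f["cy"]+K(f)*p[1]/p[2]
def crop(f,name,x0,y0,x1,y1,s):
    cv2.imwrite(name,cv2.resize(f["image"][y0:y1,x0:x1,::-1],None,fx=s,fy=s,interpolation=cv2.INTER_CUBIC))
def st():
    o=bot.get_obs(); R=Ro.from_rotvec(o["eef_rot"]).as_matrix()
    print("t",round(o["time_s"],2),"pos",o["eef_pos"].round(4),"yaw(tool x)",np.degrees(np.arctan2(R[1,0],R[0,0])).round(2),"tilt z",R[:,2].round(3),"F",o["contact_force"].round(1),"w",round(o["gripper_width"],3),"g",round(o["grasp_force"],1)); return o,R
def go(pos,yaw_deg,start=None,turn=True):
    "travel mm & turn to TCP pos with tool down and tool-x at yaw (mod 180)"
    o,R=st(); p=o["eef_pos"]
    c=np.cos(np.radians(yaw_deg)); s=np.sin(np.radians(yaw_deg))
    G=np.array([[c,s,0],[s,-c,0],[0,0,-1]])
    best=min((Ro.from_matrix(R.T@G),Ro.from_matrix(R.T@(G@np.diag([-1,-1,1])))),key=lambda r:r.magnitude())
    print("travel",(R.T@(np.array(pos)-p)*1000).round(1),"turn",best.as_rotvec().round(3),"dist",(np.linalg.norm(np.array(pos)-p)*1000).round())
E
python3 - <<'E'
from h import *
f=imaging.grab_frame("top"); crop(f,"pics/a.png",245,120,345,205,8)
crop(f,"pics/b.png",350,120,480,230,6)
for n,u,v,z in [("yel",425.5,175,.042),("grn",382,215,.042),("wht",421.5,216,.042),("head",279.5,177,.05),("jar",361,135,.055),("dish",267,239,.02),("tray",201,222,.026),("stTL",250,158,.01),("stTR",348.5,156,.01),("stBR",349,196,.01),("stBL",250,198,.01),("drv",316,240,.01)]: print(n,ray(f,u,v,z).round(4))
E
```

```text
yel [ 0.5889 -0.3768  0.042 ]
grn [ 0.4582 -0.228   0.042 ]
wht [ 0.4527 -0.3575  0.042 ]
head [0.5889 0.107  0.05  ]
jar [ 0.7253 -0.1653  0.055 ]
dish [0.3869 0.1521 0.02  ]
tray [0.4464 0.3698 0.026 ]
stTL [0.6632 0.2114 0.01  ]
stTR [ 0.6645 -0.1245  0.01  ]
stBR [ 0.527 -0.123  0.01 ]
stBL [0.5258 0.2107 0.01  ]
drv [ 0.3812 -0.0097  0.01  ]
```

View pics/a.png

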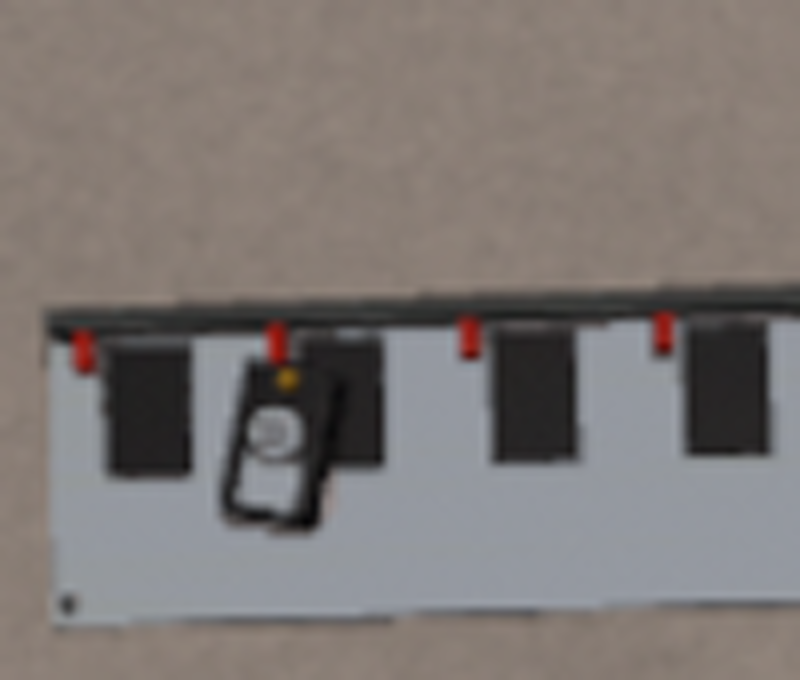

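View pics/b.png

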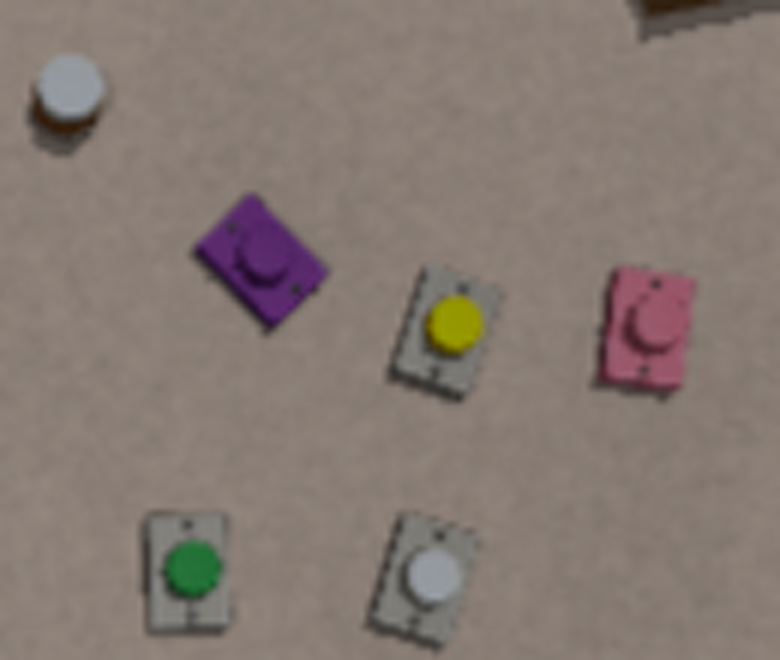

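```bash
python3 - <<'E'
from h import *
f=imaging.grab_frame("top")
for n,u,v,z in [("b1",263.6,171.4,.008),("b3",311.9,169.5,.008),("b4",336,168.6,.008),("head",279.1,174.1,.05),("yel",350+455/6,120+324/6,.0425),("grn",350+193/6,120+569/6,.0425),("wht",350+433/6,120+575/6,.0425)]: print(n,ray(f,u,v,z).round(4))
h=ray(f,279.1,174.1,.05)
go([h[0],h[1],.22],-8)
E
```

```text
b1 [0.6164 0.1653 0.008 ]
b3 [0.6202 0.001  0.008 ]
b4 [ 0.6219 -0.081   0.008 ]
head [0.5986 0.1083 0.05  ]
yel [ 0.5921 -0.3779  0.0425]
grn [ 0.4587 -0.2285  0.0425]
wht [ 0.4532 -0.3596  0.0425]
t 0.2 pos [ 0.2451 -0.6286  0.205 ] yaw(tool x) 21.3 tilt z [-0.     0.001 -1.   ] F [ 0.1  0.1 -0.1] w 1.002 g 0.0
travel [ 597.1 -558.2  -14.6] turn [-0.001  0.     0.511] dist 817.0
```

```bash
python3 -m handwheel '{"travel":[[280,-262,-7],[280,-262,-7],[280,-262,-7],[280,-262,-7],[280,-262,-7],[280,-262,-7],[280,-262,-7],[280,-262,-7]],"turn":[[0,0,0],[0,0,0],[0,0,0],[0,0,0],[0,0,0],[0,0,0],[0,0,0],[0,0,0]],"gripper":[0,0,0,0,0,0,0,0]}'
python3 -m handwheel '{"travel":[[280,-262,-7],[280,-262,-7],[280,-262,-7],[280,-262,-7],[280,-262,-7],[280,-262,-7],[280,-262,-7],[280,-262,-7]],"turn":[[0,0,0],[0,0,0],[0,0,0],[0,0,0],[0,0,0],[0,0,0],[0,0,0],[0,0,0]],"gripper":[0,0,0,0,0,0,0,0]}'
python3 - <<'E'
from h import *
go([.5986,.1083,.22],-8)
E
```

```text
time_s: 1.0
eef_pos: [0.412, -0.2799, 0.2127]
eef_rot: [-3.087, -0.584, -0.001]
contact_force: [-0.3, -0.4, -0.1]
gripper_width: 1.001
grasp_force: 0.0
time_s: 1.8
eef_pos: [0.5773, 0.0664, 0.2195]
eef_rot: [-3.086, -0.584, -0.001]
contact_force: [-0.6, -0.1, 0.1]
gripper_width: 0.995
grasp_force: 0.0
t 1.8 pos [0.5773 0.0664 0.2195] yaw(tool x) 21.43 tilt z [ 0.     0.001 -1.   ] F [-0.6 -0.1  0.1] w 0.995 g 0.0
travel [ 35.1 -31.2  -0.4] turn [-0.001 -0.     0.514] dist 47.0
```

```bash
python3 -m handwheel '{"travel":[[35,-31,0],[35,-31,0],[35,-31,0],[35,-31,0],[35,-31,0]],"turn":[[0,0,0.514],[0,0,0.514],[0,0,0.514],[0,0,0.514],[0,0,0.514]],"gripper":[0,0,0,0,0]}'
python3 - <<'E'
from h import *
st()
f=imaging.grab_frame("wrist"); print(f["fovy"],f["R"].round(3),f["t"].round(3), f["cx"],f["cy"])
cv2.imwrite("pics/w0.png",f["image"][:,:,::-1])
print(proj(f,[.5986,.1083,.05]))
E
```

```text
time_s: 2.3
eef_pos: [0.5979, 0.1045, 0.2193]
eef_rot: [3.133, -0.225, -0.0]
contact_force: [0.3, -0.3, -0.1]
gripper_width: 0.998
grasp_force: 0.0
t 2.3 pos [0.5979 0.1045 0.2193] yaw(tool x) -8.2 tilt z [-0. -0. -1.] F [ 0.3 -0.3 -0.1] w 0.998 g 0.0
71.39207288539653 [[-0.143 -0.99  -0.   ]
 [-0.958  0.138  0.252]
 [-0.25   0.036 -0.968]] [0.189 0.528 0.549] 316.59299506026224 201.74244206280787
(np.float64(313.74836374437876), np.float64(187.66846091965098))
```

View pics/w0.png

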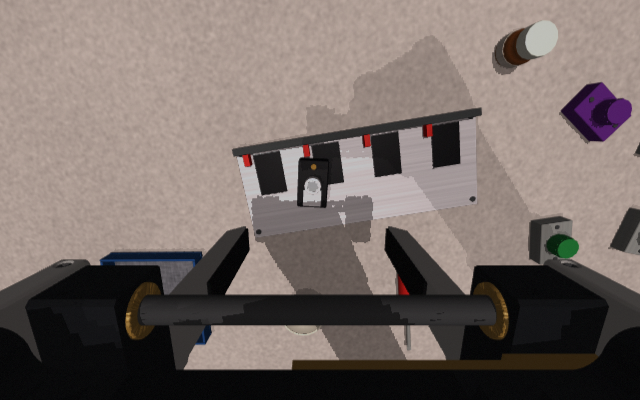

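The wrist view shows the head's barrel at (313,184), matching the projection, with head edges (301,158)–(297,205) and (329,159)–(326,206). The bay marks and stops are clear too.

```bash
python3 - <<'E'
from h import *
f=imaging.grab_frame("wrist")
a=[ray(f,u,v,.036) for u,v in [(301,158),(329,159),(297,205),(326,206)]]
print(np.round(a,4)); 
for i,j in((2,0),(3,1)):
    d=a[i]-a[j]; d=-d; print("yaw",np.degrees(np.arctan2(-d[1],-d[0])) , np.linalg.norm(d))
print("mean",np.mean(a,0),"barrel",ray(f,313,185,.05))
for n,c in dict(b1=[(254,155),(279,151),(287,190),(261,195)],b3=[(371,134),(399,131),(402,173),(374,177)],b4=[(431,124),(459,121),(460,163),(433,167)]).items():
    print(n,np.mean([ray(f,u,v,.008) for u,v in c],0).round(4))
print("tray corners",[ray(f,u,v,.026).round(3) for u,v in[(104,254),(202,253)]])
go([.5995,.1075,.032],-8)
E
```

```text
[[0.6367 0.1196 0.036 ]
 [0.6304 0.0839 0.036 ]
 [0.5753 0.1346 0.036 ]
 [0.5685 0.096  0.036 ]]
yaw 166.266276592797 0.06323907074906612
yaw 168.93604620493326 0.06312756619182286
mean [0.60272897 0.10851495 0.036     ] barrel [0.60216767 0.10870509 0.05      ]
b1 [0.6193 0.1676 0.008 ]
b3 [0.6229 0.0033 0.008 ]
b4 [ 0.6251 -0.0783  0.008 ]
tray corners [array([0.539, 0.425, 0.026]), array([0.521, 0.284, 0.026])]
t 2.4 pos [0.5979 0.1044 0.2195] yaw(tool x) -8.01 tilt z [-0. -0. -1.] F [ 0.8 -0.7  0.2] w 0.998 g 0.0
travel [  1.2  -3.3 187.5] turn [ 0.  0. -0.] dist 187.0
```

```bash
python3 -m handwheel '{"travel":[[4,-4,100],[4,-4,150],[4,-4,150],[4,-4,190],[4,-4,205],[4,-4,205],[4,-4,205]],"turn":[[0,0,0.075],[0,0,0.075],[0,0,0.075],[0,0,0.075],[0,0,0.075],[0,0,0.075],[0,0,0.075]],"gripper":[0,0,0,0,0,0,0]}'
python3 -m handwheel '{"travel":[[0,0,0],[0,0,0],[0,0,0],[0,0,0],[0,0,0],[0,0,0],[0,0,0],[0,0,0]],"turn":[[0,0,0],[0,0,0],[0,0,0],[0,0,0],[0,0,0],[0,0,0],[0,0,0],[0,0,0]],"gripper":[1,1,1,1,1,1,1,1]}'
python3 -m handwheel '{"travel":[[0,0,-40],[0,0,-80],[0,0,-120],[0,0,-120],[0,0,-120]],"turn":[[0,0,0],[0,0,0],[0,0,0],[0,0,0],[0,0,0]],"gripper":[1,1,1,1,1]}'
python3 - <<'E'
from h import *
go([.45,.367,.135],-7)
E
```

```text
time_s: 3.1
eef_pos: [0.6035, 0.1081, 0.0161]
eef_rot: [-3.122, 0.34, -0.002]
contact_force: [-0.3, 0.0, 0.5]
gripper_width: 1.002
grasp_force: 0.0
time_s: 3.9
eef_pos: [0.6025, 0.1079, 0.0145]
eef_rot: [-3.123, 0.341, -0.0]
contact_force: [0.4, 0.6, 1.2]
gripper_width: 0.422
grasp_force: 30.0
time_s: 4.4
eef_pos: [0.6026, 0.1076, 0.1348]
eef_rot: [-3.123, 0.341, -0.002]
contact_force: [0.1, -0.6, -1.7]
gripper_width: 0.426
grasp_force: 30.0
t 4.4 pos [0.6026 0.1076 0.1348] yaw(tool x) -12.46 tilt z [ 0.001  0.    -1.   ] F [ 0.1 -0.6 -1.7] w 0.426 g 30.0
travel [-205.  -220.4   -0.3] turn [-0.    -0.001 -0.095] dist 301.0
```

```bash
python3 -m handwheel '{"travel":[[-205,-220,0],[-205,-220,0],[-205,-220,0],[-205,-220,0],[-205,-220,0],[-205,-220,0],[-205,-220,0],[-205,-220,0]],"turn":[[0,0,-0.09],[0,0,-0.09],[0,0,-0.09],[0,0,-0.09],[0,0,-0.09],[0,0,-0.09],[0,0,-0.09],[0,0,-0.09]],"gripper":[1,1,1,1,1,1,1,1]}'
python3 -m handwheel '{"travel":[[0,0,40],[0,0,70],[0,0,100],[0,0,115],[0,0,123],[0,0,123],[0,0,123]],"turn":[[0,0,0],[0,0,0],[0,0,0],[0,0,0],[0,0,0],[0,0,0],[0,0,0]],"gripper":[1,1,1,1,1,1,1]}'
python3 - <<'E'
from h import *
st()
f=imaging.grab_frame("side");crop(f,"pics/s1.png",200,280,400,400,4)
E
```

```text
time_s: 5.2
eef_pos: [0.4481, 0.3672, 0.1328]
eef_rot: [3.134, -0.195, -0.003]
contact_force: [0.6, -1.5, -2.5]
gripper_width: 0.422
grasp_force: 30.0
time_s: 5.9
eef_pos: [0.4503, 0.3667, 0.0121]
eef_rot: [-3.135, 0.201, -0.001]
contact_force: [0.4, -0.3, -2.5]
gripper_width: 0.421
grasp_force: 30.0
t 5.9 pos [0.4503 0.3667 0.0121] yaw(tool x) -7.33 tilt z [ 0.001  0.001 -1.   ] F [ 0.4 -0.3 -2.5] w 0.421 g 30.0
```

View pics/s1.png

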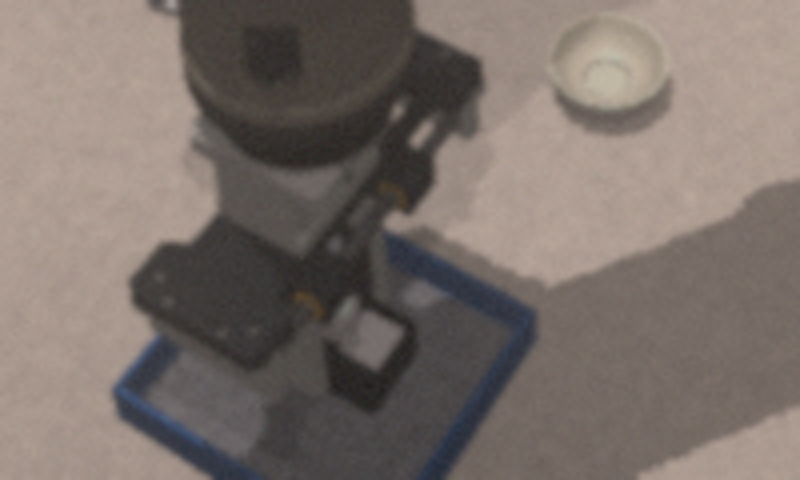

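The side view shows the head inside the tray, upright in the gripper at about (370,345) in the crop. Now I'll release it, lift, and go to the green carrier.

```bash
python3 -m handwheel '{"travel":[[0,0,1],[0,0,1],[0,0,1],[0,0,1],[0,0,-40],[0,0,-90],[0,0,-140],[0,0,-190]],"turn":[[0,0,0],[0,0,0],[0,0,0],[0,0,0],[0,0,0],[0,0,0],[0,0,0],[0,0,0]],"gripper":[0.3,0.3,0.3,0.3,0.3,0.3,0,0]}'
python3 - <<'E'
from h import *
go([.54,.05,.20],0); go([.459,-.2285,.20],-1)
E
```

```text
time_s: 6.75
eef_pos: [0.4494, 0.3666, 0.2037]
eef_rot: [-3.135, 0.199, 0.0]
contact_force: [0.9, 0.9, -0.1]
gripper_width: 0.836
grasp_force: 0.0
t 6.75 pos [0.4494 0.3666 0.2037] yaw(tool x) -7.28 tilt z [-0.  0. -1.] F [ 0.9  0.9 -0.1] w 0.836 g 0.0
travel [130.  302.6   3.6] turn [-0.     0.    -0.127] dist 329.0
t 6.75 pos [0.4494 0.3666 0.2037] yaw(tool x) -7.28 tilt z [-0.  0. -1.] F [ 0.9  0.9 -0.1] w 0.836 g 0.0
travel [ 84.9 589.1   3.6] turn [-0.    0.   -0.11] dist 595.0
```

```bash
python3 -m handwheel '{"travel":[[130,303,4],[130,303,4],[130,303,4],[130,303,4],[130,303,4],[130,303,4],[130,303,4],[130,303,4]],"turn":[[0,0,-0.127],[0,0,-0.127],[0,0,-0.127],[0,0,-0.127],[0,0,-0.127],[0,0,-0.127],[0,0,-0.127],[0,0,-0.127]],"gripper":[0,0,0,0,0,0,0,0]}'
python3 -m handwheel '{"travel":[[-80,278,0],[-80,278,0],[-80,278,0],[-80,278,0],[-80,278,0],[-80,278,0],[-80,278,0],[-80,278,0]],"turn":[[0,0,0],[0,0,0],[0,0,0],[0,0,0],[0,0,0],[0,0,0],[0,0,0],[0,0,0]],"gripper":[0,0,0,0,0,0,0,0]}'
python3 - <<'E'
from h import *
st()
f=imaging.grab_frame("wrist"); cv2.imwrite("pics/w1.png",f["image"][:,:,::-1])
t=imaging.grab_frame("top"); cv2.imwrite("pics/t1.png",t["image"][:,:,::-1])
E
```

```text
time_s: 7.55
eef_pos: [0.541, 0.0449, 0.1975]
eef_rot: [3.14, -0.01, 0.0]
contact_force: [0.5, 0.6, 0.3]
gripper_width: 0.997
grasp_force: 0.0
time_s: 8.35
eef_pos: [0.4602, -0.2281, 0.1975]
eef_rot: [-3.141, 0.002, -0.0]
contact_force: [-0.1, -0.3, 0.2]
gripper_width: 1.0
grasp_force: 0.0
t 8.35 pos [ 0.4602 -0.2281  0.1975] yaw(tool x) -0.07 tilt z [ 0.  0. -1.] F [-0.1 -0.3  0.2] w 1.0 g 0.0
```

View pics/w1.png

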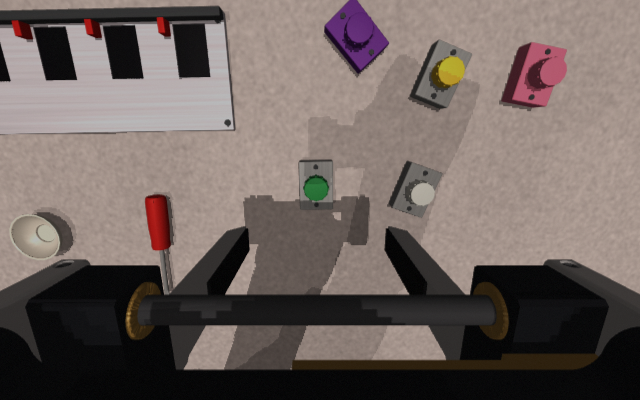

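The wrist view shows the green cap at (316,187), with its block square at x 299–333, y 160–209. White is at (423,194) and yellow at (451,71); no blue carrier is visible.

```bash
cat >> h.py <<'E'
HS={"grn":((45,120,40),(80,255,255)),"yel":((22,150,90),(34,255,255))}
def cap(f,c,z):
    hsv=cv2.cvtColor(f["image"],cv2.COLOR_RGB2HSV); m=cv2.inRange(hsv,*HS[c])
    n,l,s,ce=cv2.connectedComponentsWithStats(m); i=1+np.argmax(s[1:,4]); 
    return ray(f,*ce[i],z).round(4),s[i],ce[i].round(1)
E
python3 - <<'E'
from h import *
f=imaging.grab_frame("wrist");t=imaging.grab_frame("top")
for c in HS:
    for n,g in(("w",f),("t",t)):print(c,n,cap(g,c,.041))
print("wht",ray(f,423,194,.0425))
print(proj(f,[.46,-.228,.006]))
for c in [(299,161),(333,160),(333,209),(300,209)]: print(ray(f,*c,.022).round(4))
E
```

```text
grn w (array([ 0.4624, -0.2269,  0.041 ]), array([305, 176,  25,  26, 457], dtype=int32), array([317. , 188.7]))
grn t (array([ 0.8849, -1.0268,  0.041 ]), array([611,  86,   3,   2,   3], dtype=int32), array([612. ,  86.3]))
yel w (array([ 0.5952, -0.3767,  0.041 ]), array([439,  57,  28,  31, 611], dtype=int32), array([452.3,  71.7]))
yel t (array([ 0.6019, -0.3796,  0.041 ]), array([422, 169,   8,   5,  24], dtype=int32), array([426.1, 171.2]))
wht [ 0.45632269 -0.35721532  0.0425    ]
(np.float64(317.8275957340478), np.float64(185.10054654861904))
[ 0.4942 -0.204   0.022 ]
[ 0.4955 -0.247   0.022 ]
[ 0.431  -0.2481  0.022 ]
[ 0.4309 -0.2044  0.022 ]
```

```bash
python3 -m handwheel '{"travel":[[3,-2,50],[3,-2,100],[3,-2,140],[3,-2,175],[3,-2,191],[3,-2,191]],"turn":[[0,0,0],[0,0,0],[0,0,0],[0,0,0],[0,0,0],[0,0,0]],"gripper":[0,0,0,0,0,0]}'
python3 -m handwheel '{"travel":[[0,0,0],[0,0,0],[0,0,0],[0,0,0],[0,0,0],[0,0,0],[0,0,0]],"turn":[[0,0,0],[0,0,0],[0,0,0],[0,0,0],[0,0,0],[0,0,0],[0,0,0]],"gripper":[1,1,1,1,1,1,1]}'
python3 -m handwheel '{"travel":[[0,0,-40],[0,0,-80],[0,0,-120],[0,0,-140],[0,0,-140],[0,0,-140]],"turn":[[0,0,0],[0,0,0],[0,0,0],[0,0,0],[0,0,0],[0,0,0]],"gripper":[1,1,1,1,1,1]}'
python3 - <<'E'
from h import *
go([.6171,-.0843,.146],1.35)
f=imaging.grab_frame("wrist"); print(cap(f,"grn",.1825))
cv2.imwrite("pics/w2.png",f["image"][:,:,::-1])
E
```

```text
time_s: 9.15
eef_pos: [0.4621, -0.2246, 0.0044]
eef_rot: [-3.14, -0.002, 0.006]
contact_force: [-0.1, -0.7, -0.3]
gripper_width: 1.002
grasp_force: 0.0
time_s: 9.85
eef_pos: [0.4632, -0.2264, 0.0067]
eef_rot: [3.141, -0.001, 0.0]
contact_force: [-1.6, 0.8, 4.3]
gripper_width: 0.463
grasp_force: 30.0
time_s: 10.45
eef_pos: [0.4627, -0.2261, 0.1457]
eef_rot: [-3.141, 0.0, 0.001]
contact_force: [-0.0, 0.8, -4.0]
gripper_width: 0.464
grasp_force: 30.0
t 10.45 pos [ 0.4627 -0.2261  0.1457] yaw(tool x) -0.01 tilt z [-0.001  0.    -1.   ] F [-0.   0.8 -4. ] w 0.464 g 30.0
travel [ 154.4 -141.8   -0.3] turn [-0.     0.001 -0.024] dist 210.0
(array([ 0.4624, -0.2258,  0.1825]), array([ 290,  240,   54,   48, 1865], dtype=int32), array([316.6, 263.5]))
```

```bash
python3 -m handwheel '{"travel":[[154,-142,0],[154,-142,0],[154,-142,0],[154,-142,0],[154,-142,0],[154,-142,0],[154,-142,0]],"turn":[[0,0,-0.024],[0,0,-0.024],[0,0,-0.024],[0,0,-0.024],[0,0,-0.024],[0,0,-0.024],[0,0,-0.024]],"gripper":[1,1,1,1,1,1,1]}'
python3 -m handwheel '{"travel":[[0,0,40],[0,0,80],[0,0,80],[0,0,80]],"turn":[[0,0,0],[0,0,0],[0,0,0],[0,0,0]],"gripper":[1,1,1,1]}'
python3 - <<'E'
from h import *
go([.6171,-.0843,.0155],1.35)
f=imaging.grab_frame("wrist"); cv2.imwrite("pics/w3.png",f["image"][:,:,::-1])
E
```

```text
time_s: 11.2
eef_pos: [0.6159, -0.0849, 0.1446]
eef_rot: [3.141, 0.037, -0.005]
contact_force: [-0.1, -0.5, -4.1]
gripper_width: 0.468
grasp_force: 30.0
time_s: 11.6
eef_pos: [0.6163, -0.0854, 0.0667]
eef_rot: [3.141, 0.035, -0.003]
contact_force: [1.2, -0.5, -3.6]
gripper_width: 0.459
grasp_force: 30.0
t 11.6 pos [ 0.6163 -0.0854  0.0667] yaw(tool x) 1.28 tilt z [-0.002 -0.    -1.   ] F [ 1.2 -0.5 -3.6] w 0.459 g 30.0
travel [ 0.9 -1.1 51.2] turn [ 0.     0.002 -0.001] dist 51.0
```

View pics/w3.png

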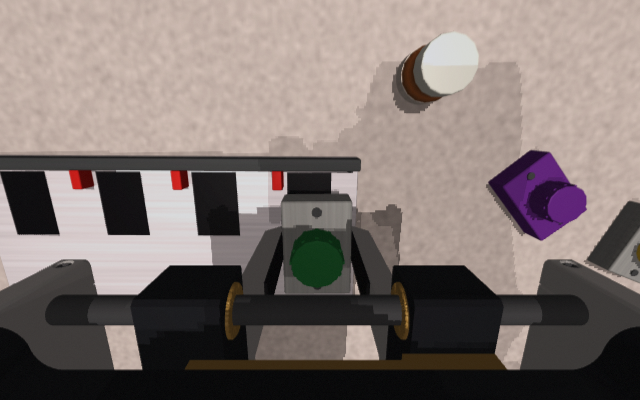

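The wrist view shows the stop-4 right edge at col 283 (rows 172–188) and the rail's near top edge at about row 170. The carrier is hanging just short of both.

```bash
python3 - <<'E'
from h import *
f=imaging.grab_frame("wrist")
print("rail top near edge",[ray(f,u,v,.022).round(4) for u,v in[(5,170),(180,170),(355,170)]])
print("stop faces",[ray(f,u,v,.022).round(4) for u,v in[(284,171),(283,189)]])
m=[(288,173),(331,173)]
print("mark top corners",[ray(f,u,v,.008).round(4) for u,v in m], [ray(f,u,v,.008).round(4) for u,v in[(193,173),(234,173),(240,235),(198,235)]])
E
```

```text
rail top near edge [array([0.6523, 0.1685, 0.022 ]), array([0.6555, 0.0267, 0.022 ]), array([ 0.6587, -0.1151,  0.022 ])]
stop faces [array([ 0.6566, -0.0576,  0.022 ]), array([ 0.6417, -0.0566,  0.022 ])]
mark top corners [array([ 0.6529, -0.0594,  0.008 ]), array([ 0.6537, -0.0965,  0.008 ])] [array([0.651 , 0.0226, 0.008 ]), array([ 0.6518, -0.0128,  0.008 ]), array([ 0.5948, -0.0153,  0.008 ]), array([0.5939, 0.0231, 0.008 ])]
```

```bash
python3 -m handwheel '{"travel":[[1,-1,30],[1,-1,48],[1,-1,50],[1,-1,51],[1,-1,52],[1,-1,52]],"turn":[[0,0,0],[0,0,0],[0,0,0],[0,0,0],[0,0,0],[0,0,0]],"gripper":[1,1,1,1,1,1]}'
python3 -m handwheel '{"travel":[[3,0,0],[5,0,0],[6,0,0],[7,0,0],[8,0,0],[8,0,0]],"turn":[[0,0,0],[0,0,0],[0,0,0],[0,0,0],[0,0,0],[0,0,0]],"gripper":[1,1,1,1,1,1]}'
python3 -c "
from h import *
st()"
```

```text
time_s: 12.3
eef_pos: [0.6189, -0.0834, 0.0158]
eef_rot: [3.141, 0.037, 0.003]
contact_force: [0.3, 0.4, -4.1]
gripper_width: 0.465
grasp_force: 30.0
time_s: 12.9
eef_pos: [0.6253, -0.0831, 0.0147]
eef_rot: [-3.141, -0.037, 0.003]
contact_force: [-8.3, -0.2, 7.3]
gripper_width: 0.466
grasp_force: 30.0
t 12.9 pos [ 0.6253 -0.0831  0.0147] yaw(tool x) 1.36 tilt z [-0.002  0.    -1.   ] F [-8.3 -0.2  7.3] w 0.466 g 30.0
```

```bash
python3 -m handwheel '{"travel":[[0.5,0,-0.5],[1,0,-0.5],[1.5,0,-0.5],[1.5,0,-0.5]],"turn":[[0,0,0],[0,0,0],[0,0,0],[0,0,0]],"gripper":[1,1,1,1]}'
python3 -m handwheel '{"travel":[[0,-1,0],[0,-2,0],[0,-3,0],[0,-3.5,0],[0,-3.5,0]],"turn":[[0,0,0],[0,0,0],[0,0,0],[0,0,0],[0,0,0]],"gripper":[1,1,1,1,1]}'
python3 -c "
from h import *
st()"
```

```text
time_s: 13.3
eef_pos: [0.6254, -0.0831, 0.0147]
eef_rot: [-3.141, -0.037, 0.007]
contact_force: [-13.8, 1.6, 8.0]
gripper_width: 0.465
grasp_force: 30.0
time_s: 13.8
eef_pos: [0.6255, -0.0824, 0.0148]
eef_rot: [3.139, 0.033, -0.006]
contact_force: [-11.4, -10.2, 4.9]
gripper_width: 0.466
grasp_force: 30.0
t 13.8 pos [ 0.6255 -0.0824  0.0148] yaw(tool x) 1.21 tilt z [-0.004 -0.002 -1.   ] F [-11.4 -10.2   4.9] w 0.466 g 30.0
```

```bash
python3 -m handwheel '{"travel":[[-1,-1,-0.5],[-1,-2,-0.8],[-1,-3,-0.8],[-1,-3.5,-0.8],[-1,-3.5,-0.8]],"turn":[[0,0,0],[0,0,0],[0,0,0],[0,0,0],[0,0,0]],"gripper":[1,1,1,1,1]}'
python3 -c "
from h import *
st()"
```

```text
time_s: 14.3
eef_pos: [0.6253, -0.0785, 0.0154]
eef_rot: [3.139, 0.034, -0.003]
contact_force: [-4.4, -11.4, -3.2]
gripper_width: 0.467
grasp_force: 30.0
t 14.3 pos [ 0.6253 -0.0785  0.0154] yaw(tool x) 1.25 tilt z [-0.002 -0.002 -1.   ] F [ -4.4 -11.4  -3.2] w 0.467 g 30.0
```

```bash
python3 -m handwheel '{"travel":[[0.5,-0.5,0.3],[1,-1,0.6],[1,-1,0.8],[1,-1,0.8]],"turn":[[0,0,0],[0,0,0],[0,0,0],[0,0,0]],"gripper":[1,1,1,1]}'
python3 -c "
from h import *
st()"
```

```text
time_s: 14.7
eef_pos: [0.6254, -0.0783, 0.0149]
eef_rot: [3.139, 0.033, -0.006]
contact_force: [-12.8, -13.4, 6.8]
gripper_width: 0.466
grasp_force: 30.0
t 14.7 pos [ 0.6254 -0.0783  0.0149] yaw(tool x) 1.2 tilt z [-0.004 -0.003 -1.   ] F [-12.8 -13.4   6.8] w 0.466 g 30.0
```

```bash
python3 -m handwheel '{"travel":[[0,0,0],[0,0,0],[0,0,0],[0,0,-30],[0,0,-70],[0,0,-120],[0,0,-165],[0,0,-185]],"turn":[[0,0,0],[0,0,0],[0,0,0],[0,0,0],[0,0,0],[0,0,0],[0,0,0],[0,0,0]],"gripper":[0.36,0.36,0.36,0.36,0.36,0.36,0,0]}'
python3 - <<'E'
from h import *
f=imaging.grab_frame("wrist");crop(f,"pics/w4.png",160,60,480,260,2.5); print(cap(f,"grn",.0505))
go([.456,-.357,.2],-20)
E
```

```text
time_s: 15.5
eef_pos: [0.6293, -0.0747, 0.2049]
eef_rot: [3.141, 0.038, 0.009]
contact_force: [0.6, 0.9, -0.6]
gripper_width: 0.772
grasp_force: 0.0
(array([ 0.6248, -0.0781,  0.0505]), array([308, 182,  24,  26, 465], dtype=int32), array([319.6, 194.8]))
t 15.55 pos [ 0.63   -0.0747  0.2066] yaw(tool x) 1.38 tilt z [ 0.008 -0.    -1.   ] F [0.6 0.3 2.7] w 0.814 g 0.0
travel [-180.8  278.     5.2] turn [-0.001 -0.008  0.373] dist 332.0
```

View pics/w4.png

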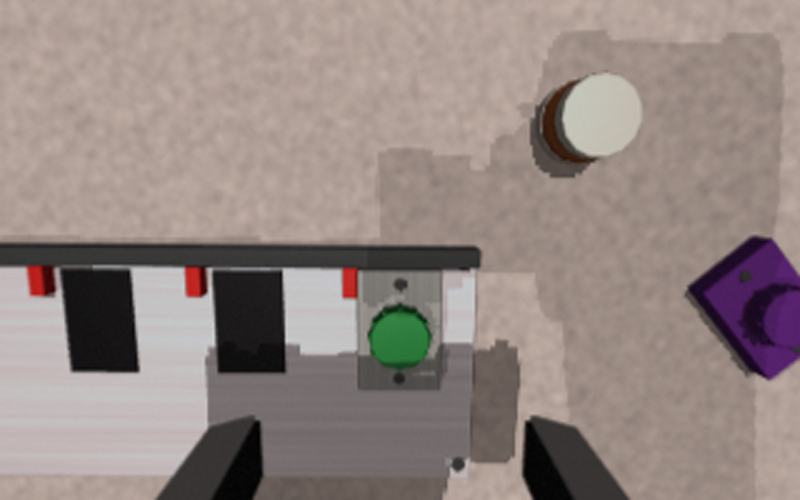

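The wrist view shows the green carrier flush against the rail and stop 4. Next is white.

```bash
python3 -m handwheel '{"travel":[[-181,278,5],[-181,278,5],[-181,278,5],[-181,278,5],[-181,278,5],[-181,278,5],[-181,278,5],[-181,278,5]],"turn":[[0,0,0.373],[0,0,0.373],[0,0,0.373],[0,0,0.373],[0,0,0.373],[0,0,0.373],[0,0,0.373],[0,0,0.373]],"gripper":[0,0,0,0,0,0,0,0]}'
cat >> h.py <<'E'
def white(f,X,r=35):
    u,v=map(int,proj(f,X)); a=f["image"][v-r:v+r,u-r:u+r].astype(int)
    m=((a.min(2)>a.max()*.72)&(a.max(2)-a.min(2)<14)).astype(np.uint8)
    n,l,s,ce=cv2.connectedComponentsWithStats(m); i=1+np.argmax(s[1:,4])
    c=ce[i]+[u-r,v-r]; return ray(f,*c,X[2]).round(4),s[i],c.round(1)
E
python3 - <<'E'
from h import *
f=imaging.grab_frame("wrist"); print(white(f,[.4563,-.3572,.0425])); crop(f,"pics/w5.png",200,100,440,260,3)
go([.456,-.3572,.0065],-20)
E
```

```text
time_s: 16.35
eef_pos: [0.4502, -0.3614, 0.195]
eef_rot: [3.091, -0.555, -0.0]
contact_force: [0.4, 0.0, -0.0]
gripper_width: 0.999
grasp_force: 0.0
(array([ 0.4556, -0.358 ,  0.0425]), array([ 24,  24,  26,  24, 448], dtype=int32), array([312.4, 187.5]))
t 16.4 pos [ 0.452  -0.3589  0.1949] yaw(tool x) -20.2 tilt z [-0. -0. -1.] F [ 0.  -0.1 -0.5] w 1.001 g 0.0
travel [  3.1  -3.  188.4] turn [ 0.    -0.    -0.004] dist 188.0
```

View pics/w5.png

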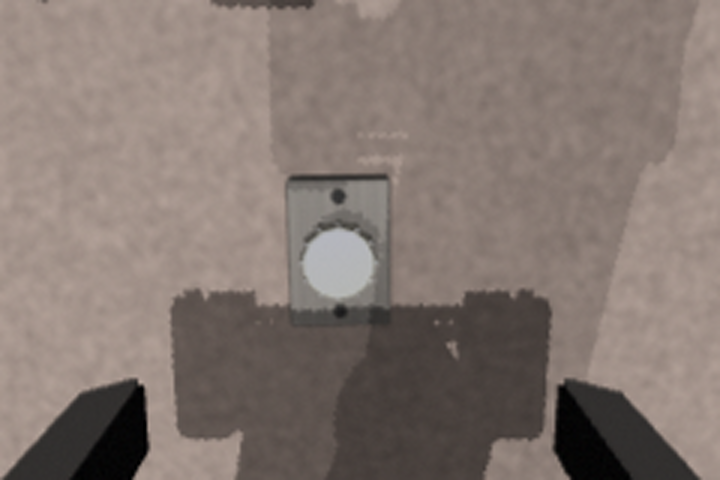

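White sits at crop (339,262), aligned with the tool. I'll grasp it and bring it to bay 3.

```bash
python3 -m handwheel '{"travel":[[3,-2,50],[3,-2,100],[3,-2,140],[3,-2,175],[3,-2,188],[3,-2,188],[3,-2,188],[3,-2,188]],"turn":[[0,0,0],[0,0,0],[0,0,0],[0,0,0],[0,0,0],[0,0,0],[0,0,0],[0,0,0]],"gripper":[0,0,0,0,0,1,1,1]}'
python3 -m handwheel '{"travel":[[0,0,0],[0,0,0],[0,0,0],[0,0,0],[0,0,-40],[0,0,-80],[0,0,-100],[0,0,-100]],"turn":[[0,0,0],[0,0,0],[0,0,0],[0,0,0],[0,0,0],[0,0,0],[0,0,0],[0,0,0]],"gripper":[1,1,1,1,1,1,1,1]}'
python3 - <<'E'
from h import *
f=imaging.grab_frame("wrist");print(cap(f,"grn",.0505))
go([.6166,-.0013,.107],1.3)
E
```

```text
time_s: 17.2
eef_pos: [0.4579, -0.3569, 0.0088]
eef_rot: [3.093, -0.545, 0.004]
contact_force: [-0.1, 0.3, -0.3]
gripper_width: 0.779
grasp_force: 0.0
time_s: 18.0
eef_pos: [0.4578, -0.3571, 0.1095]
eef_rot: [3.093, -0.546, 0.006]
contact_force: [-0.3, 0.5, -5.3]
gripper_width: 0.465
grasp_force: 30.0Traceback (most recent call last):
  File "<stdin>", line 2, in <module>
  File "h.py", line 26, in cap
    n,l,s,ce=cv2.connectedComponentsWithStats(m); i=1+np.argmax(s[1:,4]);
                                                      ~~~~~~~~~^^^^^^^^^
    return _wrapfunc(a, 'argmax', axis=axis, out=out, **kwds)
    return bound(*args, **kwds)
ValueError: attempt to get argmax of an empty sequence
```

```bash
python3 - <<'E'
from h import *
go([.6166,-.0013,.107],1.3)
E
```

```text
t 18.05 pos [ 0.4569 -0.3564  0.1075] yaw(tool x) -20.01 tilt z [ 0.001 -0.001 -1.   ] F [-0.2  0.6 -5.1] w 0.468 g 30.0
travel [  28.5 -388.3    0.5] turn [ 0.    -0.002 -0.372] dist 389.0
```

```bash
python3 -m handwheel '{"travel":[[28,-388,-5],[28,-388,-5],[28,-388,-5],[28,-388,-5],[28,-388,-5],[28,-388,-5],[28,-388,-5],[28,-388,-5]],"turn":[[0,0,0],[0,0,-0.372],[0,0,-0.372],[0,0,-0.372],[0,0,-0.372],[0,0,-0.372],[0,0,-0.372],[0,0,-0.372]],"gripper":[1,1,1,1,1,1,1,1]}'
python3 - <<'E'
from h import *
go([.6166,-.0013,.0185],1.3)
E
```

```text
time_s: 18.85
eef_pos: [0.6153, 0.0021, 0.1097]
eef_rot: [-3.14, -0.039, 0.004]
contact_force: [0.4, -0.4, -5.4]
gripper_width: 0.466
grasp_force: 30.0
t 18.85 pos [0.6153 0.0021 0.1097] yaw(tool x) 1.42 tilt z [-0.003  0.001 -1.   ] F [ 0.4 -0.4 -5.4] w 0.466 g 30.0
travel [ 1.5  3.5 91.2] turn [-0.001  0.003  0.002] dist 91.0
```

```bash
python3 -m handwheel '{"travel":[[1.5,3.5,35],[1.5,3.5,65],[1.5,3.5,82],[1.5,3.5,82],[1.5,3.5,82]],"turn":[[0,0,0],[0,0,0],[0,0,0],[0,0,0],[0,0,0]],"gripper":[1,1,1,1,1]}'
python3 - <<'E'
from h import *
go([.6166,-.0013,.0175],1.3)
f=imaging.grab_frame("wrist"); crop(f,"pics/w6.png",160,120,480,280,2.5)
E
```

```text
time_s: 19.35
eef_pos: [0.6165, -0.0049, 0.0289]
eef_rot: [-3.141, -0.036, 0.003]
contact_force: [0.7, 0.1, -4.4]
gripper_width: 0.464
grasp_force: 30.0
t 19.35 pos [ 0.6165 -0.0049  0.0289] yaw(tool x) 1.3 tilt z [-0.002  0.    -1.   ] F [ 0.7  0.1 -4.4] w 0.464 g 30.0
travel [ 0.2 -3.6 11.4] turn [-0.     0.002  0.   ] dist 12.0
```

View pics/w6.png

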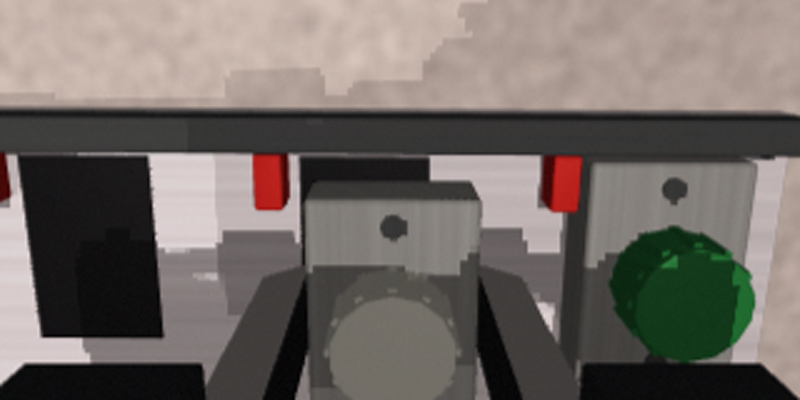

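The wrist view shows white hanging about 5–9 mm short of both rail and stop 3, with green still in its corner.

```bash
python3 -m handwheel '{"travel":[[0,-2,6],[0,-3,11],[2,-3,11.5],[4,-3,11.5],[6,-3,11.5],[8,-3,11.5],[9,-3,11.5],[9,-3,11.5]],"turn":[[0,0,0],[0,0,0],[0,0,0],[0,0,0],[0,0,0],[0,0,0],[0,0,0],[0,0,0]],"gripper":[1,1,1,1,1,1,1,1]}'
python3 -m handwheel '{"travel":[[-0.5,-2,0],[-0.5,-4,0],[-0.5,-5,0],[-0.5,-6,0],[-0.5,-7,0],[-0.5,-7,0]],"turn":[[0,0,0],[0,0,0],[0,0,0],[0,0,0],[0,0,0],[0,0,0]],"gripper":[1,1,1,1,1,1]}'
python3 -c "
from h import *
st()"
```

```text
time_s: 20.2
eef_pos: [0.6234, -0.0018, 0.0179]
eef_rot: [3.141, 0.035, -0.009]
contact_force: [-14.1, 1.6, 3.2]
gripper_width: 0.466
grasp_force: 30.0
time_s: 20.8
eef_pos: [0.6233, 0.0037, 0.0177]
eef_rot: [3.14, 0.034, -0.007]
contact_force: [-8.7, -6.3, -4.9]
gripper_width: 0.463
grasp_force: 30.0
t 20.8 pos [0.6233 0.0037 0.0177] yaw(tool x) 1.23 tilt z [-0.004 -0.002 -1.   ] F [-8.7 -6.3 -4.9] w 0.463 g 30.0
```

```bash
python3 -m handwheel '{"travel":[[0,-0.8,1],[0.5,-1.5,1.8],[1,-1.5,1.8],[1,-1.5,1.8]],"turn":[[0,0,0],[0,0,0],[0,0,0],[0,0,0]],"gripper":[1,1,1,1]}'
python3 -m handwheel '{"travel":[[0,0,0],[0,0,0],[0,0,0],[0,0,-30],[0,0,-70],[0,0,-120],[0,0,-165],[0,0,-185]],"turn":[[0,0,0],[0,0,0],[0,0,0],[0,0,0],[0,0,0],[0,0,0],[0,0,0],[0,0,0]],"gripper":[0.36,0.36,0.36,0.36,0.36,0.36,0,0]}'
python3 - <<'E'
from h import *
f=imaging.grab_frame("wrist");print(cap(f,"grn",.0505),white(f,[.6234,.0037,.0505]),cap(f,"yel",.0425)); cv2.imwrite("pics/w7.png",f["image"][:,:,::-1])
go([.59,-.376,.2],-19)
E
```

```text
time_s: 21.2
eef_pos: [0.6236, 0.0038, 0.0165]
eef_rot: [3.139, 0.032, -0.009]
contact_force: [-17.5, -11.5, 10.3]
gripper_width: 0.464
grasp_force: 30.0
time_s: 22.0
eef_pos: [0.6284, 0.0072, 0.2067]
eef_rot: [-3.141, -0.036, -0.009]
contact_force: [0.3, -0.4, -1.0]
gripper_width: 0.771
grasp_force: 0.0
(array([ 0.6245, -0.0771,  0.0505]), array([373, 183,  25,  25, 457], dtype=int32), array([385.1, 195.4])) (array([0.6345, 0.0379, 0.0505]), array([  0,   8,  19,  35, 574], dtype=int32), array([292. , 185.4])) (array([ 0.5645, -0.3877,  0.0425]), array([602, 232,  25,  23, 392], dtype=int32), array([614.4, 243.7]))
t 22.05 pos [0.6291 0.0073 0.2084] yaw(tool x) 1.31 tilt z [ 0.008  0.001 -1.   ] F [ 0.5 -0.3  2.8] w 0.814 g 0.0
travel [-47.9 382.3   7.7] turn [-0.002 -0.008  0.355] dist 385.0
```

```bash
python3 -m handwheel '{"travel":[[-70,390,5],[-70,390,5],[-70,390,5],[-70,390,5],[-70,390,5],[-70,390,5],[-70,390,5],[-70,390,5]],"turn":[[0,0,0.355],[0,0,0.355],[0,0,0.355],[0,0,0.355],[0,0,0.355],[0,0,0.355],[0,0,0.355],[0,0,0.355]],"gripper":[0,0,0,0,0,0,0,0]}'
python3 - <<'E'
from h import *
f=imaging.grab_frame("wrist"); print(cap(f,"yel",.0425)); cv2.imwrite("pics/w8.png",f["image"][:,:,::-1])
w=cv2.imread("pics/w7.png")[80:260,150:470]; c=f["image"][60:280,160:520,::-1]
w=cv2.resize(w,(480,270)); c=cv2.resize(c,(540,330)); o=np.zeros((600,540,3),np.uint8); o[:270,:480]=w; o[270:]=c; cv2.imwrite("pics/w9.png",o); st()
E
```

```text
time_s: 22.85
eef_pos: [0.5649, -0.3869, 0.1967]
eef_rot: [3.098, -0.52, 0.001]
contact_force: [0.8, 0.4, -0.4]
gripper_width: 1.003
grasp_force: 0.0
(array([ 0.5643, -0.3945,  0.0425]), array([313, 177,  21,  25, 392], dtype=int32), array([322.7, 188.9]))
t 22.9 pos [ 0.5615 -0.3954  0.1965] yaw(tool x) -19.45 tilt z [-0.001 -0.004 -1.   ] F [-5.8 -4.1 -1.6] w 1.001 g 0.0
```

View pics/w9.png

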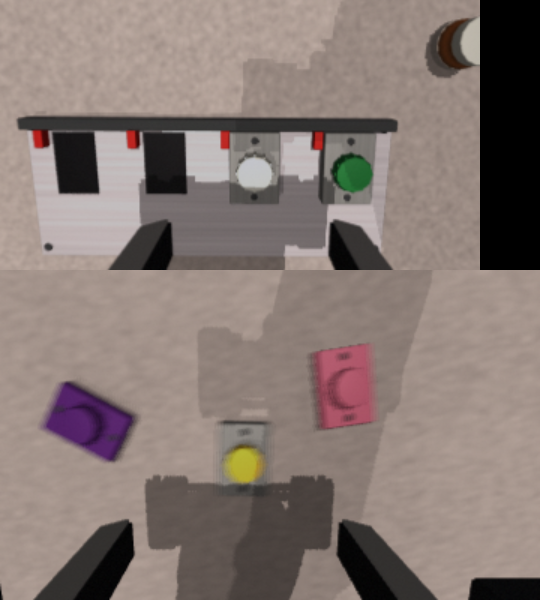

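White is seated against rail and stop 3, and green is fine. Yellow was knocked about 3 cm aside; it now sits at crop (244,465), still aligned with the tool. I'll re-measure once the arm has settled.

```bash
python3 -m handwheel '{"travel":[[0,0,0],[0,0,0]],"turn":[[0,0,0],[0,0,0]],"gripper":[0,0]}'
python3 - <<'E'
from h import *
f=imaging.grab_frame("wrist"); p=cap(f,"yel",.0425);print(p)
go([p[0][0],p[0][1],.0075],-19.5)
# block outline
u,v=p[2].astype(int); g=cv2.cvtColor(f["image"],cv2.COLOR_RGB2HSV)[v-40:v+40,u-40:u+40]; m=(g[...,1]<30).astype(np.uint8)
m=cv2.morphologyEx(m,cv2.MORPH_OPEN,np.ones((3,3),np.uint8))
c=max(cv2.findContours(m,0,2)[0],key=cv2.contourArea); r=cv2.minAreaRect(c); print(r,(u-40,v-40))
E
```

```text
time_s: 23.1
eef_pos: [0.5657, -0.3843, 0.1963]
eef_rot: [-3.098, 0.519, 0.0]
contact_force: [-0.3, 0.9, 0.3]
gripper_width: 1.003
grasp_force: 0.0
(array([ 0.5646, -0.3898,  0.0425]), array([309, 177,  26,  26, 468], dtype=int32), array([321.4, 189.7]))
t 23.15 pos [ 0.566  -0.3835  0.1965] yaw(tool x) -18.96 tilt z [ 0.     0.001 -1.   ] F [-0.   0.2  0.6] w 0.999 g 0.0
travel [  0.7   6.6 189. ] turn [-0.001  0.     0.009] dist 189.0
((40.14013671875, 36.67473602294922), (33.46209716796875, 49.061954498291016), 1.5074357986450195) (np.int64(281), np.int64(149))
```

```bash
python3 -m handwheel '{"travel":[[1,6.5,50],[1,6.5,100],[1,6.5,140],[1,6.5,175],[1,6.5,189],[1,6.5,189],[1,6.5,189],[1,6.5,189]],"turn":[[0,0,0],[0,0,0],[0,0,0],[0,0,0],[0,0,0],[0,0,0],[0,0,0],[0,0,0]],"gripper":[0,0,0,0,0,1,1,1]}'
python3 -m handwheel '{"travel":[[0,0,0],[0,0,0],[0,0,0],[0,0,0],[0,0,-40],[0,0,-80],[0,0,-100],[0,0,-100]],"turn":[[0,0,0],[0,0,0],[0,0,0],[0,0,0],[0,0,0],[0,0,0],[0,0,0],[0,0,0]],"gripper":[1,1,1,1,1,1,1,1]}'
python3 - <<'E'
from h import *
go([.6127,.1627,.11],1.3)
E
```

```text
time_s: 23.95
eef_pos: [0.5655, -0.3916, 0.0099]
eef_rot: [3.098, -0.519, 0.004]
contact_force: [-0.2, 0.7, 0.3]
gripper_width: 0.779
grasp_force: 0.0
time_s: 24.75
eef_pos: [0.5654, -0.392, 0.1105]
eef_rot: [3.097, -0.52, 0.006]
contact_force: [0.1, -1.3, -5.2]
gripper_width: 0.467
grasp_force: 29.9
t 24.75 pos [ 0.5654 -0.392   0.1105] yaw(tool x) -19.05 tilt z [ 0.004 -0.002 -1.   ] F [ 0.1 -1.3 -5.2] w 0.467 g 29.9
travel [-1.363e+02 -5.398e+02 -5.000e-01] turn [ 0.001 -0.004 -0.355] dist 557.0
```

```bash
python3 -m handwheel '{"travel":[[-70,-285,-5],[-70,-285,-5],[-70,-285,-5],[-70,-285,-5],[-70,-285,-5],[-70,-285,-5],[-70,-285,-5],[-70,-285,-5]],"turn":[[0,0,0],[0,0,0],[0,0,0],[0,0,0],[0,0,0],[0,0,0],[0,0,0],[0,0,0]],"gripper":[1,1,1,1,1,1,1,1]}'
python3 -m handwheel '{"travel":[[-66,-255,0],[-66,-255,0],[-66,-255,0],[-66,-255,0],[-66,-255,0],[-66,-255,0],[-66,-255,0],[-66,-255,0]],"turn":[[0,0,-0.355],[0,0,-0.355],[0,0,-0.355],[0,0,-0.355],[0,0,-0.355],[0,0,-0.355],[0,0,-0.355],[0,0,-0.355]],"gripper":[1,1,1,1,1,1,1,1]}'
python3 - <<'E'
from h import *
go([.6127,.1617,.0295],1.3)
E
```

```text
time_s: 25.55
eef_pos: [0.5902, -0.0976, 0.111]
eef_rot: [3.099, -0.516, -0.004]
contact_force: [-0.1, -1.9, -4.9]
gripper_width: 0.465
grasp_force: 29.9
time_s: 26.35
eef_pos: [0.6116, 0.1616, 0.1116]
eef_rot: [3.14, 0.033, -0.002]
contact_force: [-0.3, -0.3, -5.7]
gripper_width: 0.464
grasp_force: 29.9
t 26.35 pos [0.6116 0.1616 0.1116] yaw(tool x) 1.21 tilt z [-0.001 -0.001 -1.   ] F [-0.3 -0.3 -5.7] w 0.464 g 29.9
travel [ 1.2 -0.2 82.1] turn [ 0.001  0.002 -0.002] dist 82.0
```

```bash
python3 -m handwheel '{"travel":[[1,0,35],[1,0,65],[1,0,85],[1,0,92],[1,0,93],[1,0,93]],"turn":[[0,0,0],[0,0,0],[0,0,0],[0,0,0],[0,0,0],[0,0,0]],"gripper":[1,1,1,1,1,1]}'
python3 -m handwheel '{"travel":[[2,0,0],[4,0,0],[6,0,0],[7,0,0],[8,0,0],[9,0,0],[9,0,0]],"turn":[[0,0,0],[0,0,0],[0,0,0],[0,0,0],[0,0,0],[0,0,0],[0,0,0]],"gripper":[1,1,1,1,1,1,1]}'
python3 -m handwheel '{"travel":[[-0.5,-2,0],[-0.5,-4,0],[-0.5,-5,0],[-0.5,-6,0],[-0.5,-7,0],[-0.5,-7,0]],"turn":[[0,0,0],[0,0,0],[0,0,0],[0,0,0],[0,0,0],[0,0,0]],"gripper":[1,1,1,1,1,1]}'
python3 -c "
from h import *
st()"
```

```text
time_s: 26.95
eef_pos: [0.6135, 0.1629, 0.0205]
eef_rot: [-3.141, -0.034, -0.001]
contact_force: [0.4, 0.7, -6.2]
gripper_width: 0.469
grasp_force: 29.9
time_s: 27.65
eef_pos: [0.6205, 0.1639, 0.0194]
eef_rot: [3.141, 0.036, -0.004]
contact_force: [-6.4, -1.1, -1.6]
gripper_width: 0.464
grasp_force: 29.9
time_s: 28.25
eef_pos: [0.6204, 0.1682, 0.0193]
eef_rot: [3.138, 0.033, -0.004]
contact_force: [-5.3, -11.9, -0.8]
gripper_width: 0.465
grasp_force: 29.9
t 28.25 pos [0.6204 0.1682 0.0193] yaw(tool x) 1.21 tilt z [-0.002 -0.003 -1.   ] F [ -5.3 -11.9  -0.8] w 0.465 g 29.9
```

```bash
python3 -m handwheel '{"travel":[[1,-0.3,0.8],[2,-0.6,1.2],[2,-0.6,1.2],[2,-0.6,1.2]],"turn":[[0,0,0],[0,0,0],[0,0,0],[0,0,0]],"gripper":[1,1,1,1]}'
python3 -m handwheel '{"travel":[[0,0,0],[0,0,0],[0,0,0],[0,0,-30],[0,0,-70],[0,0,-110],[0,60,-130],[0,82,-130]],"turn":[[0,0,0],[0,0,0],[0,0,0],[0,0,0],[0,0,0],[0,0,0],[0,0,0],[0,0,0]],"gripper":[0.36,0.36,0.36,0.36,0.36,0.36,0,0]}'
python3 -m handwheel '{"travel":[[-40,0,0],[-40,0,0],[-40,0,0]],"turn":[[0,0,0],[0,0,0],[0,0,0]],"gripper":[0,0,0]}'
python3 - <<'E'
from h import *
st(); f=imaging.grab_frame("wrist"); crop(f,"pics/w10.png",140,80,500,260,2.2)
for c in HS: print(c,cap(f,c,.0505))
print("whtpix",proj(f,[.6234,.0037,.0505]), "exp", .6254,-.0783, .6204,.1682)
E
```

```text
time_s: 28.65
eef_pos: [0.6213, 0.1679, 0.0182]
eef_rot: [3.137, 0.032, -0.007]
contact_force: [-13.8, -15.9, 8.1]
gripper_width: 0.463
grasp_force: 30.0
time_s: 29.45
eef_pos: [0.6267, 0.0889, 0.1517]
eef_rot: [-3.14, -0.038, -0.008]
contact_force: [0.4, -0.9, -0.9]
gripper_width: 0.774
grasp_force: 0.0
time_s: 29.75
eef_pos: [0.5852, 0.0891, 0.1493]
eef_rot: [-3.141, -0.036, -0.003]
contact_force: [-0.6, -0.1, -0.2]
gripper_width: 0.995
grasp_force: 0.0
t 29.75 pos [0.5852 0.0891 0.1493] yaw(tool x) 1.33 tilt z [ 0.002  0.001 -1.   ] F [-0.6 -0.1 -0.2] w 0.995 g 0.0
grn (array([ 0.6244, -0.0764,  0.0505]), array([468, 153,  31,  30, 685], dtype=int32), array([483.6, 167.8]))
yel (array([0.6202, 0.1672, 0.0505]), array([225, 151,  31,  31, 705], dtype=int32), array([239.6, 166.3]))
whtpix (np.float64(403.4440908874971), np.float64(166.94159876927944)) exp 0.6254 -0.0783 0.6204 0.1682
```

View pics/w10.png

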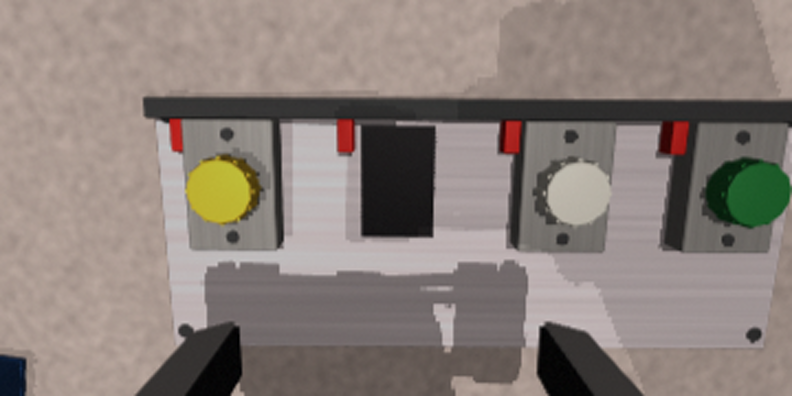

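The wrist view shows all three carriers flush: yellow in bay 1, white in bay 3, green in bay 4. I'll check by code for a blue carrier and for the head, then go to the yellow cap.

```bash
python3 - <<'E'
from h import *
t=imaging.grab_frame("top"); s=imaging.grab_frame("side")
for n,g in(("top",t),("side",s)):
    hsv=cv2.cvtColor(g["image"],cv2.COLOR_RGB2HSV); m=cv2.inRange(hsv,(98,110,50),(128,255,255))
    k=cv2.connectedComponentsWithStats(m); print(n,[list(map(int,r)) for r in k[2][1:] if r[4]>6])
crop(t,"pics/t2.png",150,120,400,270,3)
go([.6205,.1688,.07],1.3)
E
```

```text
top [[0, 95, 49, 48, 663], [176, 198, 48, 49, 235]]
side []
t 29.9 pos [0.5859 0.0893 0.1487] yaw(tool x) 1.34 tilt z [ 0.001  0.    -1.   ] F [-0.9  0.7  1.1] w 0.999 g 0.0
travel [ 36.4 -78.6  78.8] turn [-0.    -0.001  0.001] dist 117.0
```

```bash
python3 -m handwheel '{"travel":[[36,-78,20],[36,-78,40],[36,-78,60],[36,-78,79],[36,-78,100],[36,-78,114],[36,-78,114],[36,-78,114]],"turn":[[0,0,0],[0,0,0],[0,0,0],[0,0,0],[0,0,0],[0,0,0],[0,0,0],[0,0,0]],"gripper":[0.3,0.3,0.3,0.3,0.3,0.3,0.3,0.3]}'
python3 -c "
from h import *
go([.6205,.1688,.034],1.3)"
```

```text
time_s: 30.7
eef_pos: [0.6196, 0.1677, 0.0348]
eef_rot: [-3.141, -0.036, -0.0]
contact_force: [-0.1, -0.4, 0.1]
gripper_width: 0.701
grasp_force: 0.0
t 30.7 pos [0.6196 0.1677 0.0348] yaw(tool x) 1.31 tilt z [ 0.  0. -1.] F [-0.1 -0.4  0.1] w 0.701 g 0.0
travel [ 0.9 -1.1  0.8] turn [-0. -0.  0.] dist 2.0
```

```bash
python3 -m handwheel '{"travel":[[0.5,-1,0.5],[0.5,-1,0.5],[0.5,-1,0.5],[0.5,-1,0.5],[0.5,-1,0.5],[0.5,-1,0.5],[0.5,-1,0.5],[0.5,-1,0.5]],"turn":[[0,0,0],[0,0,0],[0,0,0],[0,0,0],[0,0,0],[0,0,0],[0,0,0],[0,0,0]],"gripper":[0.3,0.3,1,1,1,1,1,1]}'
python3 -m handwheel '{"travel":[[0,0,-3],[0,0,-6],[0,0,-9],[0,0,-11],[0,0,-13],[0,0,-13],[0,0,-13]],"turn":[[0,0,0],[0,0,0],[0,0,0],[0,0,0],[0,0,0],[0,0,0],[0,0,0]],"gripper":[1,1,1,1,1,1,1]}'
python3 -m handwheel '{"travel":[[0,0,-0.5],[0,0,-0.5],[0,0,-0.5]],"turn":[[0,0,0],[0,0,0],[0,0,0]],"gripper":[1,1,1]}'
python3 -m handwheel '{"travel":[[0,0,-0.5],[0,0,-0.5],[0,0,-0.5]],"turn":[[0,0,0],[0,0,0],[0,0,0]],"gripper":[1,1,1]}'
```

```text
time_s: 31.5
eef_pos: [0.6196, 0.1679, 0.034]
eef_rot: [3.141, 0.035, -0.0]
contact_force: [-1.0, -3.7, 2.8]
gripper_width: 0.314
grasp_force: 30.0
time_s: 32.2
eef_pos: [0.6196, 0.1681, 0.0472]
eef_rot: [3.141, 0.035, -0.0]
contact_force: [-2.2, -6.0, 1.6]
gripper_width: 0.307
grasp_force: 30.0
time_s: 32.5
eef_pos: [0.6196, 0.1681, 0.0476]
eef_rot: [3.141, 0.035, -0.0]
contact_force: [-2.0, -5.9, -0.3]
gripper_width: 0.309
grasp_force: 30.0
time_s: 32.8
eef_pos: [0.6196, 0.1682, 0.0481]
eef_rot: [3.141, 0.035, -0.0]
contact_force: [-1.5, -5.5, -1.5]
gripper_width: 0.312
grasp_force: 30.0
```

```bash
python3 -m handwheel '{"travel":[[0,0,-0.4],[0,0,-0.4],[0,0,-0.4],[0,0,-0.4]],"turn":[[0,0,0],[0,0,0],[0,0,0],[0,0,0]],"gripper":[1,1,1,1]}'
python3 -c "
from h import *
for i in range(3): imaging.grab_frame('wrist');st()"
```

```text
time_s: 33.2
eef_pos: [0.6195, 0.1682, 0.0482]
eef_rot: [3.141, 0.036, -0.001]
contact_force: [-0.2, -5.0, -5.0]
gripper_width: 0.311
grasp_force: 30.0
t 33.25 pos [0.6195 0.1682 0.0483] yaw(tool x) 1.29 tilt z [-0. -0. -1.] F [-0.2 -4.8 -4.6] w 0.313 g 30.0
t 33.3 pos [0.6196 0.1682 0.0483] yaw(tool x) 1.3 tilt z [-0. -0. -1.] F [-0.2 -6.  -4.8] w 0.311 g 30.0
t 33.35 pos [0.6195 0.1682 0.0483] yaw(tool x) 1.29 tilt z [-0. -0. -1.] F [-1.5 -5.2 -3.2] w 0.315 g 30.0
```

```bash
python3 -m handwheel '{"travel":[[0,0,0],[0,0,0],[0,0,0],[0,0,0],[0,0,-30],[0,80,-50],[0,120,-50],[0,160,-50]],"turn":[[0,0,0],[0,0,0],[0,0,0],[0,0,0],[0,0,0],[0,0,0],[0,0,0],[0,0,0]],"gripper":[0.3,0.3,0.3,0.3,0.3,0.3,0.3,0.3]}'
python3 -c "
from h import *
f=imaging.grab_frame('wrist'); print(cap(f,'yel',.0645)[0])
go([.6234,.0046,.034],1.3)"
```

```text
time_s: 34.15
eef_pos: [0.6235, 0.0192, 0.0991]
eef_rot: [-3.141, -0.038, -0.003]
contact_force: [1.5, -0.9, -0.5]
gripper_width: 0.703
grasp_force: 0.0
[0.6214 0.1588 0.0645]
t 34.2 pos [0.6234 0.0084 0.099 ] yaw(tool x) 0.85 tilt z [ 0.001 -0.004 -1.   ] F [  0.9 -10.6  -0.6] w 0.7 g 0.0
travel [-0.1  3.6 65.1] turn [ 0.004 -0.001 -0.008] dist 65.0
```

```bash
python3 -m handwheel '{"travel":[[0,4,0],[0,4,0],[0,4,30],[0,4,55],[0,4,63],[0,4,63],[0,4,63]],"turn":[[0,0,0],[0,0,0],[0,0,0],[0,0,0],[0,0,0],[0,0,0],[0,0,0]],"gripper":[0.3,0.3,0.3,0.3,0.3,0.3,0.3]}'
python3 -c "
from h import *
f=imaging.grab_frame('wrist'); print(cap(f,'yel',.0645)[0])
go([.6234,.0046,.034],1.3)"
```

```text
time_s: 34.9
eef_pos: [0.6237, 0.0173, 0.0358]
eef_rot: [-3.141, -0.037, -0.001]
contact_force: [-0.6, -0.3, 0.1]
gripper_width: 0.701
grasp_force: 0.0
[0.6278 0.1604 0.0645]
t 34.95 pos [0.6239 0.0171 0.0361] yaw(tool x) 1.35 tilt z [ 0.001  0.    -1.   ] F [-0.3 -0.1  0. ] w 0.699 g 0.0
travel [-0.8 12.4  2.1] turn [-0.    -0.001  0.001] dist 13.0
```

```bash
python3 -m handwheel '{"travel":[[0,6,0],[-0.5,12.5,0],[-0.5,12.5,2],[-0.5,12.5,2],[-0.5,12.5,2]],"turn":[[0,0,0],[0,0,0],[0,0,0],[0,0,0],[0,0,0]],"gripper":[0.3,0.3,0.3,0.3,0.3]}'
python3 -c "
from h import *
go([.6234,.0046,.034],1.3)"
```

```text
time_s: 35.45
eef_pos: [0.6229, 0.0039, 0.0329]
eef_rot: [-3.141, -0.035, 0.0]
contact_force: [-0.4, -1.1, -0.1]
gripper_width: 0.7
grasp_force: 0.0
t 35.45 pos [0.6229 0.0039 0.0329] yaw(tool x) 1.29 tilt z [-0.  0. -1.] F [-0.4 -1.1 -0.1] w 0.7 g 0.0
travel [ 0.5 -0.7 -1.1] turn [-0.  0. -0.] dist 1.0
```

```bash
python3 -m handwheel '{"travel":[[0.5,-0.8,-0.6],[0.5,-0.8,-0.6],[0.5,-0.8,-0.6],[0.5,-0.8,-0.6],[0.5,-0.8,-0.6],[0.5,-0.8,-0.6],[0.5,-0.8,-0.6],[0.5,-0.8,-0.6]],"turn":[[0,0,0],[0,0,0],[0,0,0],[0,0,0],[0,0,0],[0,0,0],[0,0,0],[0,0,0]],"gripper":[0.3,0.3,1,1,1,1,1,1]}'
python3 -m handwheel '{"travel":[[0,0,-3],[0,0,-6],[0,0,-9],[0,0,-11],[0,0,-13],[0,0,-13],[0,0,-13]],"turn":[[0,0,0],[0,0,0],[0,0,0],[0,0,0],[0,0,0],[0,0,0],[0,0,0]],"gripper":[1,1,1,1,1,1,1]}'
python3 -m handwheel '{"travel":[[0,0,-0.5],[0,0,-1],[0,0,-1],[0,0,-1]],"turn":[[0,0,0],[0,0,0],[0,0,0],[0,0,0]],"gripper":[1,1,1,1]}'
python3 -c "
from h import *
for i in range(2): imaging.grab_frame('wrist');st()"
```

```text
time_s: 36.25
eef_pos: [0.6233, 0.0039, 0.0335]
eef_rot: [3.141, 0.035, -0.0]
contact_force: [-0.8, -3.4, 1.0]
gripper_width: 0.306
grasp_force: 30.0
time_s: 36.95
eef_pos: [0.6233, 0.0041, 0.0469]
eef_rot: [3.141, 0.035, -0.0]
contact_force: [-1.8, -5.6, 2.1]
gripper_width: 0.313
grasp_force: 30.0
time_s: 37.35
eef_pos: [0.6233, 0.0042, 0.0477]
eef_rot: [3.141, 0.035, -0.0]
contact_force: [-0.5, -6.4, -0.3]
gripper_width: 0.315
grasp_force: 30.0
t 37.4 pos [0.6232 0.0042 0.0477] yaw(tool x) 1.29 tilt z [-0. -0. -1.] F [-0.4 -5.1 -1.8] w 0.31 g 30.0
t 37.45 pos [0.6233 0.0042 0.0477] yaw(tool x) 1.28 tilt z [-0. -0. -1.] F [-0.7 -5.6 -1. ] w 0.312 g 30.0
```

```bash
python3 -m handwheel '{"travel":[[0,0,-0.5],[0,0,-0.5],[0,0,-0.5],[0,0,-0.5]],"turn":[[0,0,0],[0,0,0],[0,0,0],[0,0,0]],"gripper":[1,1,1,1]}'
python3 -c "
from h import *
for i in range(2): imaging.grab_frame('wrist');st()"
```

```text
time_s: 37.85
eef_pos: [0.6232, 0.0043, 0.0479]
eef_rot: [3.141, 0.035, -0.001]
contact_force: [-0.0, -5.4, -5.3]
gripper_width: 0.315
grasp_force: 30.0
t 37.9 pos [0.6232 0.0043 0.0479] yaw(tool x) 1.29 tilt z [-0. -0. -1.] F [ 0.8 -5.4 -5.5] w 0.314 g 30.0
t 37.95 pos [0.6232 0.0043 0.0479] yaw(tool x) 1.29 tilt z [-0. -0. -1.] F [-0.3 -5.4 -5.7] w 0.311 g 30.0
```

```bash
python3 -m handwheel '{"travel":[[0,0,0],[0,0,0],[0,0,0],[0,0,0],[0,0,-35],[0,0,-50],[0,40,-50],[0,82,-50]],"turn":[[0,0,0],[0,0,0],[0,0,0],[0,0,0],[0,0,0],[0,0,0],[0,0,0],[0,0,0]],"gripper":[0.3,0.3,0.3,0.3,0.3,0.3,0.3,0.3]}'
python3 -m handwheel '{"travel":[[0,0,0],[0,0,30],[0,0,55],[0,0,63],[0,0,63],[0,0,63]],"turn":[[0,0,0],[0,0,0],[0,0,0],[0,0,0],[0,0,0],[0,0,0]],"gripper":[0.3,0.3,0.3,0.3,0.3,0.3]}'
python3 -c "
from h import *
go([.6253,-.0775,.034],1.3)"
```

```text
time_s: 38.75
eef_pos: [0.6261, -0.0767, 0.0991]
eef_rot: [-3.141, -0.041, -0.003]
contact_force: [-0.1, -0.5, -0.7]
gripper_width: 0.698
grasp_force: 0.0
time_s: 39.35
eef_pos: [0.6259, -0.0772, 0.036]
eef_rot: [-3.141, -0.036, -0.002]
contact_force: [0.5, 1.0, -0.1]
gripper_width: 0.698
grasp_force: 0.0
t 39.35 pos [ 0.6259 -0.0772  0.036 ] yaw(tool x) 1.31 tilt z [ 0.001  0.    -1.   ] F [ 0.5  1.  -0.1] w 0.698 g 0.0
travel [-0.6  0.3  2. ] turn [-0.    -0.001  0.   ] dist 2.0
```

```bash
python3 -m handwheel '{"travel":[[0,0,2],[0,0,2],[0,0,2],[0,0,2],[0,0,2],[0,0,2],[0,0,2],[0,0,2]],"turn":[[0,0,0],[0,0,0],[0,0,0],[0,0,0],[0,0,0],[0,0,0],[0,0,0],[0,0,0]],"gripper":[0.3,0.3,1,1,1,1,1,1]}'
python3 -m handwheel '{"travel":[[0,0,-3],[0,0,-6],[0,0,-9],[0,0,-11],[0,0,-13],[0,0,-13],[0,0,-13]],"turn":[[0,0,0],[0,0,0],[0,0,0],[0,0,0],[0,0,0],[0,0,0],[0,0,0]],"gripper":[1,1,1,1,1,1,1]}'
python3 -m handwheel '{"travel":[[0,0,-0.5],[0,0,-1],[0,0,-1],[0,0,-1.4],[0,0,-1.4]],"turn":[[0,0,0],[0,0,0],[0,0,0],[0,0,0],[0,0,0]],"gripper":[1,1,1,1,1]}'
python3 -c "
from h import *
for i in range(2): imaging.grab_frame('wrist');st()"
```

```text
time_s: 40.15
eef_pos: [0.6251, -0.0781, 0.0331]
eef_rot: [3.141, 0.035, -0.0]
contact_force: [-1.1, -4.4, 1.7]
gripper_width: 0.312
grasp_force: 30.0
time_s: 40.85
eef_pos: [0.6251, -0.0779, 0.0464]
eef_rot: [3.141, 0.035, -0.0]
contact_force: [-2.2, -5.9, 0.9]
gripper_width: 0.306
grasp_force: 30.0
time_s: 41.35
eef_pos: [0.6251, -0.0777, 0.0474]
eef_rot: [3.141, 0.035, -0.001]
contact_force: [-0.2, -4.7, -4.4]
gripper_width: 0.313
grasp_force: 30.0
t 41.4 pos [ 0.6251 -0.0777  0.0473] yaw(tool x) 1.29 tilt z [-0. -0. -1.] F [ 0.2 -4.8 -4. ] w 0.311 g 30.0
t 41.45 pos [ 0.6251 -0.0777  0.0473] yaw(tool x) 1.28 tilt z [-0. -0. -1.] F [-0.4 -5.6 -4.8] w 0.316 g 30.0
```

```bash
python3 -m handwheel '{"travel":[[0,0,0],[0,0,0],[0,0,0],[0,0,0],[0,0,-40],[0,0,-80],[0,0,-110],[-20,-40,-110]],"turn":[[0,0,0],[0,0,0],[0,0,0],[0,0,0],[0,0,0],[0,0,0],[0,0,0],[0,0,0]],"gripper":[0.3,0.3,0.3,0.3,0.3,0.3,0.3,0.3]}'
python3 -m handwheel '{"travel":[[-40,-90,0],[-40,-90,0],[-40,-90,0],[-40,-90,0]],"turn":[[0,0,0],[0,0,0],[0,0,0],[0,0,0]],"gripper":[0.3,0.3,0,0]}'
python3 - <<'E'
from h import *
st(); f=imaging.grab_frame("wrist"); t=imaging.grab_frame("top")
for c in HS: print(c,cap(f,c,.0645))
print("wht",white(f,[.6234,.0037,.0645],25))
a=cv2.resize(f["image"][60:250,100:560,::-1],None,fx=1.7,fy=1.7,interpolation=2); b=cv2.resize(t["image"][115:250,165:365,::-1],None,fx=2,fy=2,interpolation=2)
o=np.zeros((600,790,3),np.uint8); o[:a.shape[0],:a.shape[1]]=a[:,:790]; o[325:325+b.shape[0],:b.shape[1]]=b
s=imaging.grab_frame("side"); d=cv2.resize(s["image"][180:315,220:350,::-1],None,fx=2,fy=2,interpolation=2); o[325:325+d.shape[0],410:410+d.shape[1]]=d
cv2.imwrite("pics/fin.png",o)
E
```

```text
time_s: 42.25
eef_pos: [0.6079, -0.0421, 0.1619]
eef_rot: [3.14, 0.026, 0.012]
contact_force: [1.1, 0.4, 0.6]
gripper_width: 0.704
grasp_force: 0.0
time_s: 42.65
eef_pos: [0.5622, 0.0524, 0.1578]
eef_rot: [-3.141, -0.04, -0.001]
contact_force: [0.8, 0.9, 0.2]
gripper_width: 0.836
grasp_force: 0.0
t 42.65 pos [0.5622 0.0524 0.1578] yaw(tool x) 1.44 tilt z [ 0.001  0.    -1.   ] F [0.8 0.9 0.2] w 0.836 g 0.0
grn (array([ 0.6239, -0.0767,  0.0645]), array([437, 129,  33,  32, 773], dtype=int32), array([453.3, 144.4]))
yel (array([0.6198, 0.1665, 0.0645]), array([184, 126,  33,  33, 782], dtype=int32), array([199.4, 142.2]))
wht (array([ 0.6235, -0.0146,  0.0645]), array([ 38,   0,  12,  50, 488], dtype=int32), array([388.5, 143.1]))
```

View pics/fin.png

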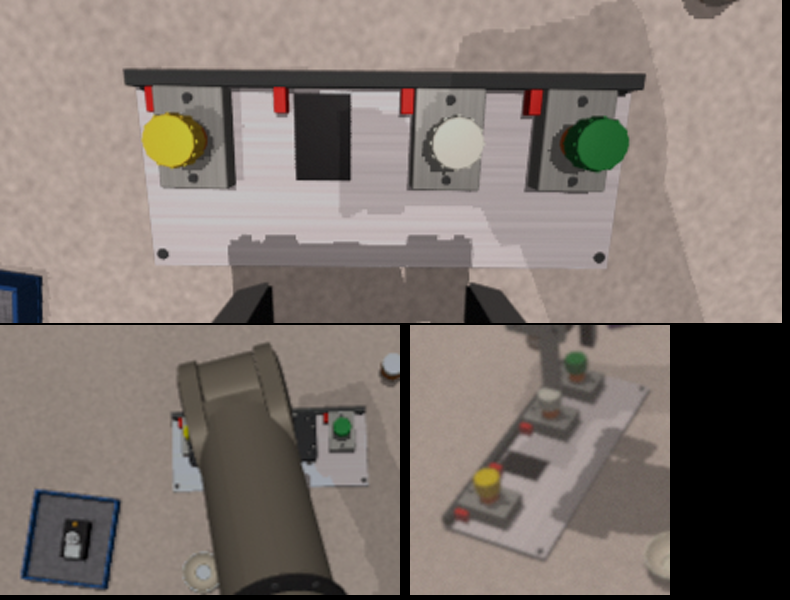

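The final picture shows yellow, white and green flush against rail and stops, with all caps up and orange sleeves showing. The head is upright in the tray at about (75,538) and the bystanders in view look undisturbed.

```bash
python3 -c "
from cell import bot
print(bot.finish_job())"
```

```text
the job is handed in; nothing more can be done
None
```

The job is done and handed in: the head stands upright in the blue tray, and the three carriers present (yellow in bay 1, white in bay 3, green in bay 4; no blue one found) sit tight against rail and stop with their caps fully up.

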